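Check the stop of a bench-mounted vial crimper

TASK

The vial crimper is clamped on its side in the stand on the bench. With the outside of your closed fingers, slowly press its hand lever in towards the fixed handle until it comes up firmly against the stop screw, to check that it stops short of the handle, and finish while still holding it in there so that the gap can be measured. Do not pinch or force the lever, touch no other part of the crimper or its stand, and leave everything else on the bench where it is.

Things in the scene. Friction and masses are not known exactly. Their poses are not given: they have to be found in the camera images.
- lever (a joint): the crimper's hand lever: angle in rad, 0 = open (its spring returns it there), growing as it is pressed in towards the fixed handle (bar). It meets the rigid stop screw somewhere from 0.24 to 0.38; at 0.42 it would be parallel to the bar. The spring asks about 2.5 N at the grip when open, 5 to 6.5 N at the stop; 10 to 20 N holds it there firmly. It swings level, 95 mm above the bench.
- lever_grip (a point): the place to press, on the outer side: point on the centre line of the lever's round grey grip (18 mm diameter, from 65 to 154 mm from the pivot), 110 mm from the pivot. Axes move with the lever: y along it to its free end, x level and across it, the way it is pressed in, z up. Nothing is over the lever; the base plate under it tops out 12 mm above the bench.
- lever_end (a point): point on the lever's centre line, 145 mm from the pivot, 9 mm short of its rounded free end; same axes
- lever_pivot (a point): the lever's hinge, vertical axis, at the height of the lever; same axes as lever_grip
- bar_end (a point): the fixed handle (bar): point on its centre line 9 mm short of its rounded free end, 95 mm above the bench. Axes of the stand: y along the bar from the crimper head to its free end, x away from the lever. The bar's grip is 18 mm in diameter; the bar's centre line passes 24 mm beyond the lever's pivot.
- stop_screw: stop screw, 6 mm diameter, threaded through the bar 60 mm from the pivot (measured along the bar), at the height of the lever. Origin at its round tip, which faces the lever's shank; x along the screw away from the lever. How far it stands out varies.
- stand: grey stand base plate, 110 x 270 x 12 mm, bolted to the bench, with two blocks that carry the crimper; origin at the centre of its underside, x and y as for bar_end (the 270 mm side along y). With the crimper it stands up to 115 mm high.
- crimper: the fixed parts: base plate, blocks and the clamped crimper itself (head, jaws, cheeks, bar); round aluminium head 33 mm diameter, lying across the stand 95 mm on the other side of the stand's centre from the handle ends, jaws to the lever's side, reaching 56 mm that way. Same origin and axes as the stand. Not to be touched.
- vial_a: loose 20 ml glass vial with aluminium cap, upright, 23 mm diameter, 73 mm tall, origin at its underside; to be left alone
- vial_b: loose 20 ml glass vial with aluminium cap, upright, 23 mm diameter, 73 mm tall, origin at its underside; to be left alone
- vial_c: loose 20 ml glass vial with aluminium cap, upright, 23 mm diameter, 73 mm tall, origin at its underside; to be left alone
- spanner: small loose steel spanner, 120 mm long, lying flat behind the bar; to be left alone
- feeler_set: closed feeler gauge set, loose, 20 x 85 x 10 mm, lying on the bench on the lever's side of the stand; to be left alone
- cap_tub: loose white tub of aluminium caps, 76 mm diameter, 45 mm tall; to be left alone
- beaker: loose glass beaker, 68 mm diameter, 90 mm tall; to be left alone
- decapper: loose decapping pliers lying flat, 170 mm long, 80 mm over the handles, 18 mm high, origin near the middle; to be left alone

How it is judged:
On the way:
1. the lever is pressed in against the stop screw by the fingers (contact force between lever and stop_screw above 1 N and contact force between the fingers and lever above 1 N), for 0.5 s.
At the end, for the whole second after the job is handed in: The fingers still press the lever (over 1 N), which is still (under 0.1 rad/s), rests on the stop screw with more than 1 N and stands clear of the bar (all of step 1 and value of joint lever above 0.22 rad and velocity of joint lever between -0.1 and 0.1 rad/s and distance between lever_end and bar_end above 0.026 m); the arm keeps its last pose, push and grip.
It fails at once if the lever is pinched or drawn in from inside: the point between the finger pads is at or past the lever's centre line while the fingers press on it (contact force between the fingers and lever above 1 N and x of the grasp point in the frame of lever_grip above -0.008 m).
It fails at once if the lever is forced (over 50 N) (contact force between any of the fingers, the arm and lever above 50 N).
It fails at once if the lever is slammed in (over 1.5 rad/s) (velocity of joint lever above 1.5 rad/s).
It fails at once if the robot presses on the fixed handle or another part of the crimper or its stand (over 3 N) (contact force between any of the fingers, the arm and crimper above 3 N or contact force between any of the fingers, the arm and stop_screw above 3 N).
It fails at once if something else on the bench is moved (over 15 mm) or lifted (distance of any of vial_a, vial_b, vial_c, spanner, feeler_set, cap_tub, beaker, decapper from where it was at the start of the episode above 0.015 m).
It also fails if it takes over 35 s, if anything falls off the work surface, if the arm or the gripper's body presses on something with over 40 N, if the wrist force passes 120 N, or if a joint passes its speed limit or range.

ROBOT

A 6-joint arm with a two-finger parallel gripper is mounted at the origin on the work surface. World frame = base frame: x ahead of the robot, y to its left, z up, the work surface at z = 0. Lengths are in m, angles in rad, forces in N, time in s.
With the tool pointing down it reaches from about 0.275 to 0.875 m from the base axis. Payload 12.5 kg.
Tool frame: the origin (TCP) lies on the centre line of the jaws, within the pads' length; the fingertips stand r.finger_overhang ahead of it and the grasp point (between the pads) lies 3 mm ahead of it (r.finger_overhang is the distance from the TCP to the fingertips, in m); z points along the fingers, y is the line along which they close (so a half turn about z gives the same grasp; the last joint's range is limited). The gripper opens to 85 mm and grips with 20 to 120 N. Pads are 22 mm wide; open, the fingers measure 114 mm over their backs; the gripper's body (76 mm by 85 mm) begins 54 mm behind the grasp point. The pads swing forward as they close: fully open they stand 13 mm farther back than shut.
Start: joints at [-1.295, 0.351, 1.652, -0, 1.139, -0.085], TCP at [0.194, -0.515, 0.253] pointing down, gripper open.
Joint ranges: [-2.75, 2.75], [-0.79, 2.1], [0.01, 2.65], [-1.57, 4.71], [0.07, 3.14], [-2.87, 2.87]. Speed limits (rad/s): [2.22, 2.22, 2.79, 3.14, 3.14, 3.14].

INTERFACE

Orientations are given as a unit quaternion [x, y, z, w].
In Python, from cell import r, optics gives the robot as it stands. The module is installed in compiled form; this text tells all that it offers. Calls block until the motion is done:
- r.move_to(position, orientation): joint-space move of the TCP to a pose.
- r.move_linear(position, rot=None, vel=0.15): straight line of the TCP; rot=None keeps the orientation; vel is the mean speed in m/s.
- r.set_joints(angles): joint-space move.
- r.set_gripper(opening, squeeze=None): opening from 0.0 (shut) to 1.0 (fully open); squeeze is the grip in N (None keeps the last); returns when the fingers have stopped.
- r.sleep(seconds).
- r.inverse_kinematics(position, orientation): joint angles nearest the present ones, or None.
- optics.get_image(name): name is "scene" or "top"; returns a dict with "pixels" (480x640x3 uint8, red, green, blue), "depth" (480x640 float32, m along the optical axis (not along the pixel's ray), 0 where there is no reading), "fx", "fy", "cx", "cy" (pixels), "D" ([k1, k2, p1, p2, k3] as OpenCV has them; the pictures are not rectified), "camera_from_world" (4x4, takes a point from world to camera coordinates). Camera axes: x right, y down, z forward; pixel columns grow to the right and rows downward; lengths in m; the calibration is good to about 2 mm. A picture is of the moment at which its call begins.
A pose or a line that the arm cannot do raises r.PlanningError and nothing moves.
- r.hand_in(): hands the job in; it is judged then, once.
Readings, each from a call of its own:
- r.current_t(): time.
- r.current_q(): joint angles.
- r.current_qvel(): joint speeds.
- r.current_effort(): joint torques, N m.
- r.current_tool_pos(): TCP position.
- r.current_ee_rot(): TCP orientation.
- r.current_contact_force(): force on the tool from outside, world axes, zero at the start.
- r.current_torque(): the same for the moment, N m.
- r.current_opening(): opening from 0.0 (shut) to 1.0 (fully open).
- r.current_finger_force(): force on a finger pad.
Only numpy, scipy, OpenCV 4.12 (cv2) and the standard library are available. Lean on these libraries where they do the work, as an engineer would, in place of code of your own. Each camera call takes 0.05 s, during which the arm holds its last target. There are 200 camera calls.

## Working session

There is one attempt and no reset: what is moved stays moved. The work goes in short steps, each a Python script; the robot and the scene stay as the last script left them, time stands still between calls to the robot, and variables do not carry over. Pictures are saved under pics/ and viewed, at most 10 in all, crops included, and the job is handed in when it is done.

```bash
mkdir -p pics
cat > h.py <<'E'
import numpy as np, cv2, pickle
from cell import r, optics
def snap(name):
    im=optics.get_image(name); pickle.dump(im,open(f'pics/{name}.pkl','wb'))
    return im
def cloud(im):
    h,w=im["depth"].shape
    K=np.array([[im["fx"],0,im["cx"]],[0,im["fy"],im["cy"]],[0,0,1.]])
    g=np.stack(np.meshgrid(np.arange(w),np.arange(h)),-1).reshape(-1,1,2).astype(np.float64)
    n=cv2.undistortPoints(g,K,np.array(im["D"],float)).reshape(h,w,2)
    d=im["depth"]; P=np.dstack([n[...,0]*d,n[...,1]*d,d])
    T=np.linalg.inv(np.array(im["camera_from_world"]))
    W=P@T[:3,:3].T+T[:3,3]; W[d==0]=np.nan
    return W
E
python3 - <<'E'
from h import *
print(r.current_t(), r.finger_overhang, r.current_tool_pos(), r.current_ee_rot())
for n in("scene","top"):
    im=snap(n); cv2.imwrite(f'pics/{n}0.png',im["pixels"][...,::-1]); print(n,np.round(im["camera_from_world"],3).tolist(),(im["depth"]>0).mean())
E
```

```text
0.0 0.022 [ 0.19410527 -0.51427974  0.25276314] [ 9.83773974e-01  1.79411356e-01 -4.45847874e-05 -5.76018917e-04]
scene [[-0.51, 0.86, -0.002, 0.323], [0.487, 0.287, -0.825, -0.205], [-0.708, -0.422, -0.566, 1.482], [0.0, 0.0, 0.0, 1.0]] 0.9959993489583333
top [[-0.018, -1.0, -0.001, -0.015], [-0.995, 0.018, -0.1, 0.606], [0.1, -0.001, -0.995, 1.172], [0.0, 0.0, 0.0, 1.0]] 0.9960970052083333
```

View pics/top0.png

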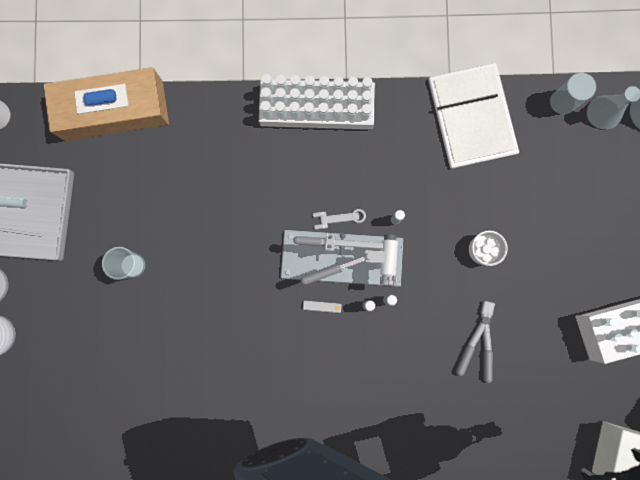

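View pics/scene0.png

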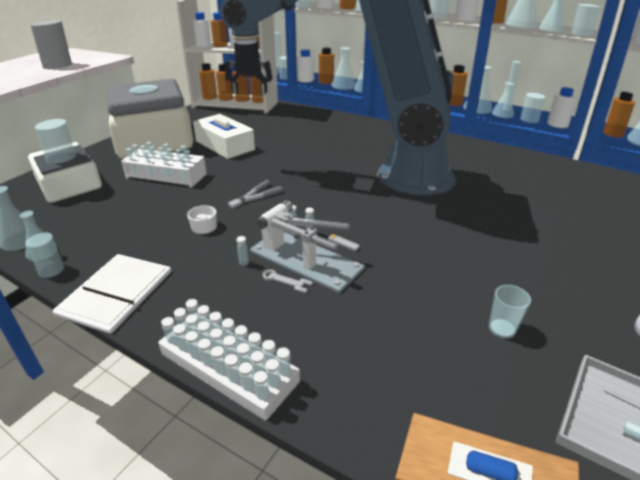

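The top view shows the lever grip from (303,281) to about (340,265), the bar grip around (295–325,240), the head at (389,257), the feeler set at (322,307), and vials at (370,306) and (391,300). The lever is on the robot's side, so I press roughly along +x. Next I'll measure it from the depth images.

```bash
cat > m.py <<'E'
from h import *
for n in("top","scene"):
    im=pickle.load(open(f'pics/{n}.pkl','rb')); W=cloud(im); print(n)
    if n=="top":
        for nm,(u,v) in dict(grip1=(308,280),grip2=(325,272),grip3=(338,266),bar=(310,240),head=(389,257),feeler=(322,307),vial1=(370,306),vial2=(391,300),vial3=(399,215),plate=(288,262)).items():
            print(nm,np.round(W[v,u],4))
        np.save('pics/t.npy',W)
    P=W.reshape(-1,3); P=P[np.isfinite(P).all(1)]
    P=P[(P[:,2]>.085)&(P[:,2]<.125)&(P[:,0]>.45)&(P[:,0]<.75)&(P[:,1]>-.25)&(P[:,1]<.15)]
    print(len(P),P.min(0),P.max(0))
    # height map of the crimper
    S=np.zeros((600,800),np.uint8)
    a=((P[:,1].max()-P[:,1])*2800+20).astype(int); b=((P[:,0].max()-P[:,0])*2800+20).astype(int)
    for i,j,z in zip(a,b,P[:,2]):
        cv2.circle(S,(int(i),int(j)),3,int(np.clip((z-.08)*6000,60,255)),-1)
    cv2.imwrite(f'pics/map_{n}.png',S); np.save(f'pics/P_{n}.npy',P)
    T=np.linalg.inv(np.array(im["camera_from_world"])); print(T[:3,3])
E
python3 m.py
```

```text
top
grip1 [0.5231 0.0049 0.1043]
grip2 [ 0.539  -0.0306  0.1052]
grip3 [ 0.5511 -0.0579  0.1032]
bar [ 0.6062 -0.0007  0.1062]
head [ 0.5674 -0.1635  0.11  ]
feeler [ 0.4656 -0.023   0.0118]
vial1 [ 0.4668 -0.125   0.0696]
vial2 [ 0.4787 -0.1694  0.0737]
vial3 [ 0.6608 -0.1928  0.0702]
plate [0.5674 0.0515 0.0136]
2192 [ 0.51162846 -0.18262639  0.08503223] [0.61976314 0.03524915 0.11813518]
[ 0.48501009 -0.02495436  1.22677079]
scene
1674 [ 0.51010498 -0.18118727  0.08509179] [0.62017219 0.03522349 0.11751441]
[1.31473755 0.40611102 0.66985229]
```

```bash
cat > fit.py <<'E'
from h import *
from scipy.optimize import least_squares
def fit(P,L=None):
    # horizontal capsule-cylinder r=9mm: x=a+b*y, height h
    def f(p):
        d=(P[:,0]-p[0]-p[1]*P[:,1])/np.hypot(1,p[1]); return np.hypot(d,P[:,2]-p[2])-.009
    s=least_squares(f,[np.median(P[:,0]),0,.095],loss='soft_l1',f_scale=.001)
    return s.x, np.abs(s.fun).mean()
for n in("top","scene"):
    P=np.load(f'pics/P_{n}.npy')
    Lv=P[(P[:,1]>-.05)&(P[:,0]<.56)&(P[:,0]>.5)]; B=P[(P[:,1]>-.025)&(P[:,0]>.585)]
    for nm,Q in(("lever",Lv),("bar",B)):
        x,e=fit(Q); print(n,nm,len(Q),np.round(x,4),"err",round(e,4),"y range",Q[:,1].min(),Q[:,1].max())
E
python3 fit.py
```

```text
top lever 303 [ 0.5277 -0.3497  0.0955] err 0.0014 y range -0.04970211748467521 0.019676140187712614
top bar 236 [0.6062 0.0689 0.0954] err 0.0015 y range -0.023635427374284396 0.03524915285978886
scene lever 240 [ 0.5265 -0.3639  0.096 ] err 0.0013 y range -0.04974579827420916 0.02021275013763346
scene bar 200 [0.6053 0.0499 0.0957] err 0.0014 y range -0.02421742952370398 0.03522349170338618
```

View pics/map_top.png

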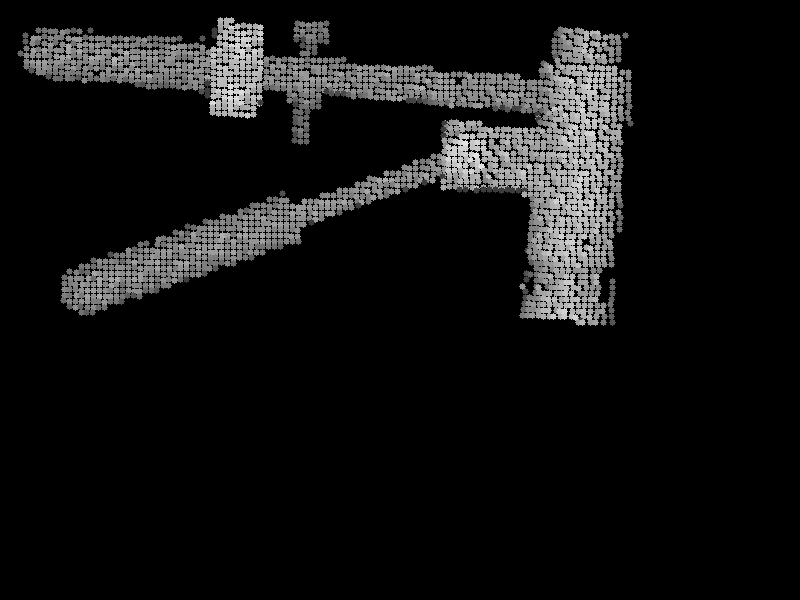

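The lever axis comes out at z≈0.0955 in both views. The lever-to-bar angle is 0.40 against 0.42 expected, and the pivot-to-bar offset is about 26 mm against 24 mm, so both agree. Next: shut the gripper, approach and tare.

```bash
cat >> h.py <<'E'
from scipy.spatial.transform import Rotation as Ro
PIV=np.array([.571,-.1245]); A0=np.arctan2(.336,.942)   # n direction at theta=0
def n_(th): a=A0-th; return np.array([np.cos(a),np.sin(a)])
def pose(th,off,z=.095,l=.110):
    n=n_(th); u=np.array([-n[1],n[0]]); p=PIV+l*u-off*n
    q=(Ro.from_euler('z',A0-th)*Ro.from_quat([1,0,0,0])).as_quat()
    return [*p,z],q
E
python3 - <<'E'
from h import *
r.set_gripper(0.0,squeeze=60)
p,q=pose(0,.06,.25); print(p,q,r.inverse_kinematics(p,q))
r.move_to(p,q); print(r.current_t(),r.current_opening())
r.move_linear(pose(0,.06)[0],vel=.12)
r.move_linear(pose(0,.035)[0],vel=.05); r.sleep(.2)
print(r.current_t(),r.current_tool_pos(),r.current_contact_force(),r.current_q())
im=snap("scene"); cv2.imwrite('pics/s1.png',cv2.resize(im["pixels"][150:330,200:440,::-1],None,fx=3,fy=3))
im=snap("top"); cv2.imwrite('pics/t1.png',cv2.resize(im["pixels"][180:340,240:450,::-1],None,fx=3,fy=3))
E
```

```text
[np.float64(0.4775321500307953), np.float64(-0.041050847684747295), 0.25] [0.98536226 0.17047351 0.         0.        ] [-1.82924421e-01  2.25800152e-01  1.83167419e+00 -4.44089210e-16
  1.08411831e+00  1.04525152e+00]
2.8583 -0.0018586404826964283
5.15 [ 0.50088567 -0.03271725  0.09497582] [-0.30694753  0.50642782  0.19224776] [-1.57994504e-01  4.97392362e-01  1.89793861e+00 -8.47052432e-06
  7.46475883e-01  1.07031189e+00]
```

View pics/s1.png

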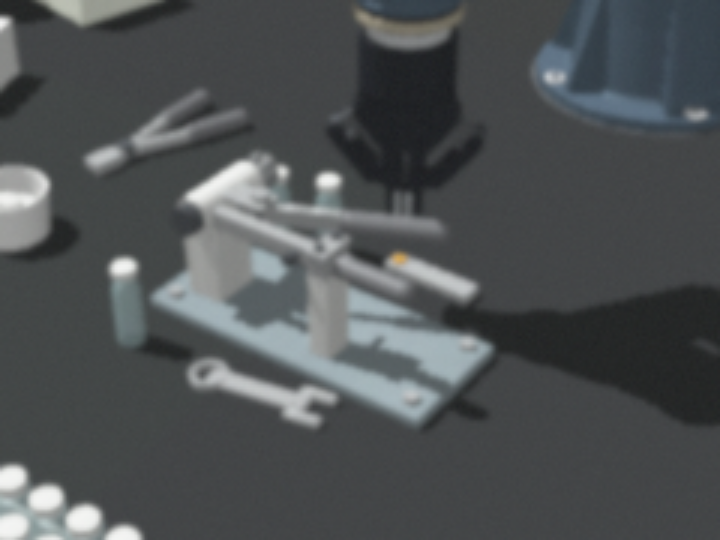

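The shut fingers, at crop pixel (405,195), stand just outside the middle of the lever grip and clear of everything else. Now the slow press along the arc, watching the force.

```bash
cat > press.py <<'E'
from h import *
f0=np.mean([(r.sleep(.02),r.current_contact_force())[1] for _ in range(8)],0)
def F(th,k=4):
    f=np.mean([(r.sleep(.015),r.current_contact_force())[1] for _ in range(k)],0)-f0
    return -f[:2]@n_(th), f
th=-.12; step=.02; log=[]
while th<.45:
    p,q=pose(th,.020); r.move_linear(p,rot=q,vel=.02)
    fn,f=F(th); log.append((round(th,3),round(fn,1),round(r.current_t(),1)))
    if fn>12 or r.current_t()>24: break
    if fn>7.5: step=.003
    elif th>.2: step=.008
    th+=step
print(*log,sep='\n'); print(f,f0,r.current_tool_pos(),r.current_t()); np.save('pics/th.npy',[th,*f0])
im=snap("top"); cv2.imwrite('pics/t2.png',cv2.resize(im["pixels"][180:340,240:450,::-1],None,fx=3,fy=3))
E
python3 press.py
```

```text
(-0.12, np.float64(0.5), 5.8)
(-0.1, np.float64(-0.1), 6.1)
(-0.08, np.float64(0.3), 6.4)
(-0.06, np.float64(0.3), 6.8)
(-0.04, np.float64(0.6), 7.1)
(-0.02, np.float64(0.2), 7.4)
(0.0, np.float64(0.2), 7.7)
(0.02, np.float64(2.5), 8.1)
(0.04, np.float64(2.5), 8.4)
(0.06, np.float64(3.4), 8.7)
(0.08, np.float64(3.8), 9.0)
(0.1, np.float64(3.2), 9.4)
(0.12, np.float64(3.4), 9.7)
(0.14, np.float64(4.1), 10.0)
(0.16, np.float64(4.3), 10.3)
(0.18, np.float64(4.8), 10.7)
(0.2, np.float64(4.2), 11.0)
(0.22, np.float64(4.6), 11.3)
(0.228, np.float64(4.8), 11.6)
(0.236, np.float64(5.2), 11.9)
(0.244, np.float64(5.4), 12.3)
(0.252, np.float64(5.5), 12.6)
(0.26, np.float64(5.2), 12.9)
(0.268, np.float64(5.1), 13.2)
(0.276, np.float64(5.5), 13.5)
(0.284, np.float64(5.7), 13.8)
(0.292, np.float64(5.3), 14.2)
(0.3, np.float64(5.8), 14.5)
(0.308, np.float64(5.9), 14.8)
(0.316, np.float64(5.7), 15.1)
(0.324, np.float64(5.6), 15.4)
(0.332, np.float64(6.0), 15.7)
(0.34, np.float64(6.4), 16.1)
(0.348, np.float64(7.8), 16.4)
(0.351, np.float64(8.8), 16.7)
(0.354, np.float64(9.4), 17.0)
(0.357, np.float64(10.3), 17.3)
(0.36, np.float64(11.9), 17.6)
(0.363, np.float64(12.6), 18.0)
[-12.64134346  -0.76663583   3.73637533] [0.26688402 0.01692645 0.18235014] [ 0.55190497 -0.01412586  0.0948124 ] 17.9583
```

View pics/t2.png

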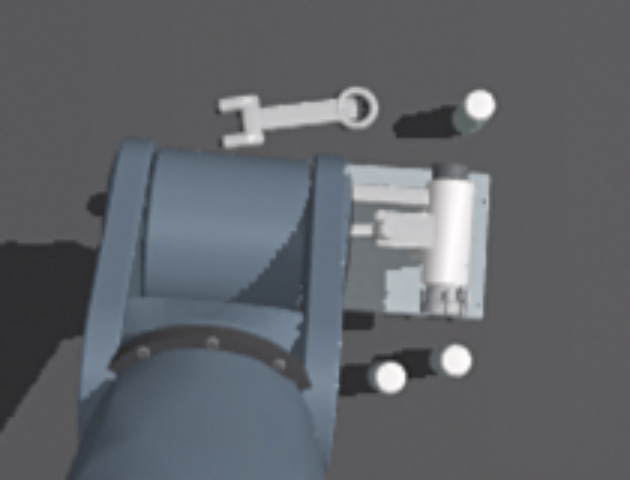

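The kink at about 0.345 commanded, with the lever near 0.335 by my contact onset, is the stop: force climbs from a 6 N plateau at about 3 N/mm. The top view shows vials and spanner undisturbed, but the arm hides the handle. I'll press slightly firmer, check the side view, and confirm the force holds.

Run:
```python
from h import *
th,*f0=np.load('pics/th.npy'); 
for th in th+np.array([.003,.006,.009]):
    p,q=pose(th,.020); r.move_linear(p,rot=q,vel=.02); r.sleep(.1)
    f=r.current_contact_force()-np.array(f0); print(th,-f[:2]@n_(th))
for _ in range(4): r.sleep(.25); print(-(r.current_contact_force()-np.array(f0))[:2]@n_(th))
print(r.current_t())
im=snap("scene"); cv2.imwrite('pics/s2.png',cv2.resize(im["pixels"][190:310,220:380,::-1],None,fx=4,fy=4))
```

```text
0.3660000000000001 13.74211666866418
0.3690000000000001 14.41782454219022
0.3720000000000001 14.934669573784477
16.0940148691374
15.309649483488906
15.589237906199001
15.907188872528291
20.0583
```

View pics/s2.png

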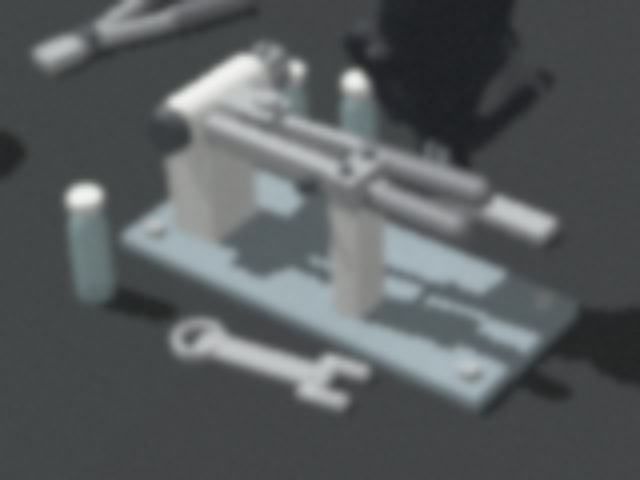

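The lever, ending at crop pixel (485,185), is now nearly parallel to the bar, which ends at (460,220), with a visible gap. The fingers press it from outside at (435,155), the force is steady at about 15.5 N, and everything else is in place.

```bash
python3 -c "
from cell import r
print(r.hand_in())"
```

```text
the job is handed in; nothing more can be done
None
```

The lever was pressed in to the stop screw at about 0.335 rad, short of the bar, and handed in at about 20 s while still held there with about 15.5 N from outside; no verdict was returned.

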